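# Close the back of a picture frame with a hand roller

### The job

The picture frame lies face down with its glass, print and backing board already in it: take the hand roller from its rest and roll it along the backing board close beside each of the two long walls in one steady, unhurried stroke, with firm and even pressure, so that all eight raised steel tabs are bent flat onto the board. Use only the roller on the frame, not the gripper, and do not bear down hard, for there is glass underneath. Then stand the roller back in its rest, and leave the roll of tape beside the work where it is.

Things in the scene. Friction and masses are not known exactly. Their poses are not given: they have to be found in the camera images.
- frame: dark wooden picture frame lying loose, face down, on a felt-covered board (top 11 mm above the table): 196 x 276 mm outside (x, y), 26 mm high, moulding 18 mm wide. Origin: centre of its underside; y along the long sides, z up. Its rebate, 160 x 240 mm (x, y) with upright walls, is filled by a brown backing board; steel tabs stand up at its long walls (those at the short walls are flat)
- frame_back (a point): centre of the frame, level with the top of the moulding (26 mm above its underside). The backing board's level top lies below this by an amount that depends on the pack and is not told: anything from 2 to 13 mm
- roller: hand roller with an upright handle; origin: bottom of its rubber drum, on the handle's axis; z up the handle. Drum 50 mm in diameter, 36 mm long, axle along the roller's y axis (it rolls along x), turning freely. Weighs about 0.3 kg
- roller_grip (a point): point on the handle's axis where to grip it, 106 mm above the bottom of the drum. The handle is a 24 x 24 mm square bar, faces along the roller's x and y, from 78 to 128 mm above the drum's bottom, with a dome to 137 mm
- roller_bridge (a point): middle of the roller's wooden bridge above the drum, 64 mm above the drum's bottom; the bridge measures 70 x 54 x 12 mm (x, y, z)
- drum_centre (a point): middle of the drum's axle, 25 mm above the drum's bottom. The fork is springy: the drum gives up to 4 mm towards the handle, at 2 N first and 3 N per mm more (14 N at the stop). Fork arms stand beside the drum, out to y = +-23.5 mm and down to 4 mm below the axle
- rest: wooden rest of the roller, fixed: a channel 72 x 74 mm (x, y), open at the top and the +-y ends; origin: centre of its underside. Base 6 mm thick, two cheeks with inner faces at x = +-30 mm. The roller hangs in it by its bridge, its x axis along the rest's x axis (either way round), its origin 10 mm above the rest's
- rest_top (a point): centre of the rest at the height of the cheek tops (68 mm above its underside), where the bridge lies; small lips 6 mm high, 64 mm apart along y, at the ends of the cheek tops keep the bridge from sliding off
- tape_roll: bystander: loose roll of cream paper tape lying flat, 72 mm in diameter, 19 mm high; origin: centre of its underside
- tab_a1 (a joint): steel retaining tab on the frame's -x long side, hinged at the rebate wall (frame x = -80 mm) at frame y = -72 mm, on the backing board; 10 mm wide, reaching 15 mm inwards from the wall, 1.6 mm thick. Value: angle above the board, 0 = flat on the board, about 0.4 to 0.6 at the start. It bends stiffly (about 4 N down on its tip) and stays where it is bent.
- tab_a2 (a joint): steel retaining tab on the frame's -x long side, hinged at the rebate wall (frame x = -80 mm) at frame y = -24 mm, on the backing board; 10 mm wide, reaching 15 mm inwards from the wall, 1.6 mm thick. Value: angle above the board, 0 = flat on the board, about 0.4 to 0.6 at the start. It bends stiffly (about 4 N down on its tip) and stays where it is bent.
- tab_a3 (a joint): steel retaining tab on the frame's -x long side, hinged at the rebate wall (frame x = -80 mm) at frame y = 24 mm, on the backing board; 10 mm wide, reaching 15 mm inwards from the wall, 1.6 mm thick. Value: angle above the board, 0 = flat on the board, about 0.4 to 0.6 at the start. It bends stiffly (about 4 N down on its tip) and stays where it is bent.
- tab_a4 (a joint): steel retaining tab on the frame's -x long side, hinged at the rebate wall (frame x = -80 mm) at frame y = 72 mm, on the backing board; 10 mm wide, reaching 15 mm inwards from the wall, 1.6 mm thick. Value: angle above the board, 0 = flat on the board, about 0.4 to 0.6 at the start. It bends stiffly (about 4 N down on its tip) and stays where it is bent.
- tab_b1 (a joint): steel retaining tab on the frame's +x long side, hinged at the rebate wall (frame x = +80 mm) at frame y = -72 mm, on the backing board; 10 mm wide, reaching 15 mm inwards from the wall, 1.6 mm thick. Value: angle above the board, 0 = flat on the board, about 0.4 to 0.6 at the start. It bends stiffly (about 4 N down on its tip) and stays where it is bent.
- tab_b2 (a joint): steel retaining tab on the frame's +x long side, hinged at the rebate wall (frame x = +80 mm) at frame y = -24 mm, on the backing board; 10 mm wide, reaching 15 mm inwards from the wall, 1.6 mm thick. Value: angle above the board, 0 = flat on the board, about 0.4 to 0.6 at the start. It bends stiffly (about 4 N down on its tip) and stays where it is bent.
- tab_b3 (a joint): steel retaining tab on the frame's +x long side, hinged at the rebate wall (frame x = +80 mm) at frame y = 24 mm, on the backing board; 10 mm wide, reaching 15 mm inwards from the wall, 1.6 mm thick. Value: angle above the board, 0 = flat on the board, about 0.4 to 0.6 at the start. It bends stiffly (about 4 N down on its tip) and stays where it is bent.
- tab_b4 (a joint): steel retaining tab on the frame's +x long side, hinged at the rebate wall (frame x = +80 mm) at frame y = 72 mm, on the backing board; 10 mm wide, reaching 15 mm inwards from the wall, 1.6 mm thick. Value: angle above the board, 0 = flat on the board, about 0.4 to 0.6 at the start. It bends stiffly (about 4 N down on its tip) and stays where it is bent.

How it is judged (in metres and radians):
On the way, in this order (a step that is already met when the one before it is completed fails the run):
1. the roller is run along inside one long wall, in steady pressed contact with the board and tabs (((x of drum_centre in the frame of frame between -0.075 and -0.035 m and contact force between roller and frame above 2.5 N and linear speed of roller above 0.01 m/s) or (x of drum_centre in the frame of frame between 0.035 and 0.075 m and contact force between roller and frame above 2.5 N and linear speed of roller above 0.01 m/s))), for 0.8 s.
2. with the tabs of one long side flat, the roller is run in the same way along the other long wall (((x of drum_centre in the frame of frame between -0.075 and -0.035 m and contact force between roller and frame above 2.5 N and linear speed of roller above 0.01 m/s and value of joint each of tab_b1, tab_b2, tab_b3, tab_b4 below 0.08 rad) or (x of drum_centre in the frame of frame between 0.035 and 0.075 m and contact force between roller and frame above 2.5 N and linear speed of roller above 0.01 m/s and value of joint each of tab_a1, tab_a2, tab_a3, tab_a4 below 0.08 rad))), for 0.8 s.
At the end, for the whole second after the job is handed in: All eight tabs lie within 0.08 rad of flat on the backing board, and the roller stands upright and at rest in its rest (within 12 mm of its middle, bridge on the cheeks to 4 mm, tilt under 0.1 rad) (value of joint each of tab_a1, tab_a2, tab_a3, tab_a4, tab_b1, tab_b2, tab_b3, tab_b4 below 0.08 rad and horizontal distance between roller and rest below 0.012 m and z of roller in the frame of rest between 0.006 and 0.014 m and angle between roller's own z axis and vertical below 0.1 rad and linear speed of roller below 0.02 m/s); the robot touches nothing.
It fails at once if the roller is pressed on the frame or its glass with more than 25 N (contact force between roller and frame above 25 N).
It fails at once if the gripper's fingers press on the frame or its tabs (contact force between the fingers and frame above 1 N).
It fails at once if the arm presses on the frame or its tabs (contact force between the arm and frame above 1 N).
It fails at once if the roll of tape is shifted by more than 30 mm (distance of tape_roll from where it was at the start of the episode above 0.03 m).
It also fails if it takes over 61 s, if anything falls off the work surface, if the arm or the gripper's body presses on something with over 40 N, if the wrist force passes 120 N, or if a joint passes its speed limit or range.

### The arm

A 6-joint arm with a two-finger parallel gripper is mounted at the origin on a cart in front of the work surface, level with it; the furniture and walls round the work are solid. World frame = base frame: x ahead of the robot, y to its left, z up, the work surface at z = 0. Lengths are in m, angles in degrees, forces in N, time in s.
With the tool pointing down it reaches from about 0.275 to 1 m from the base axis. Payload 8.4 kg.
Tool frame: the origin (TCP) lies on the centre line of the jaws, within the pads' length; the fingertips stand 22 mm ahead of it and the grasp point (between the pads) lies 3 mm ahead of it (bot.tip_reach is the z of the fingertips in the tool frame, in m); z points along the fingers, y is the line along which they close (so a half turn about z gives the same grasp; the last joint's range is limited). The gripper opens to 85 mm and grips with 20 to 120 N. Pads are 22 mm wide; open, the fingers measure 114 mm over their backs; the gripper's body (76 mm by 85 mm) begins 54 mm behind the grasp point. The pads swing forward as they close: fully open they stand 13 mm farther back than shut.
Start: joints at [71.941, 20.225, 93.587, -0, 66.188, -0.138], TCP at [0.192, 0.595, 0.253] pointing down, gripper open.
Joint ranges: [-150.9, 150.9], [-52.94, 120.26], [3.33, 152.33], [-74.26, 254.26], [0, 154.13], [-172.89, 172.89]. Speed limits (degrees/s): [127.2, 127.2, 159.86, 180, 180, 180].

### API

Orientations are given as a 3x3 rotation matrix whose columns are the frame's x, y, z axes.
In Python, from station import bot gives the robot as it stands. The module is installed in compiled form; this text tells all that it offers.
- The arm moves only by the shell command python3 -m inch 'ROWS' [FORCE]. ROWS is JSON, a list that holds one entry, the list of rows, each a list of 7 numbers: the turn, a rotation vector about the tool's x, y, z each as a share of 5 degrees, from -1 to 1, then the shift along the tool's x, y, z each as a share of 20 mm, from -1 to 1, then the closure, from -1 (fully open) to 1 (shut). In form: [[[rx, ry, rz, dx, dy, dz, grip], ...]]. A call has 1 to 10 rows; each row shifts and turns the commanded pose from where the row before left it, along the tool's axes as they then stand; what a row does not reach is not made up. A row lasts 1/12 s, in which the tool goes at most 41.7 mm and 7.16 degrees, less where a joint would pass 70% of its speed; a pose out of reach is approached as far as the arm can. A call with a number of a shift or a turn outside -1 to 1 is refused whole. A call with a gripper value outside its range is refused whole. The fingers move at their own pace and stop on an object; FORCE is the grip in N (left out, the last holds). Time passes only in rows, so rows that do not move let the fingers close. It gives the time, the measured TCP pose, the force, the opening and the grip force at its end, in the units of the state.
- bot.get_state(): the state, without advancing time (a new reading comes with each control period).
- bot.camera(name): name is "side" or "top"; returns the picture (400x640x3 uint8, red, green, blue); there is no depth.
- bot.camera_model(name): a dict with "vfov" (degrees; the focal length in pixels is half the picture's height over the tangent of half this angle, whatever the lens; pixels are square), "cx", "cy" (the principal point, pixels), "R" (3x3) and "t" (3): a world point X has camera coordinates R X + t. Camera axes: x right, y down, z forward; pixel columns grow to the right and rows downward; lengths in m; the calibration is good to about 2 mm. A picture is of the moment at which its call begins. camera_model takes no time and is no camera call.
- bot.hand_in(): hands the job in; it is judged then, once.
The state is a dict: "time": time; "joints": joint angles; "qvel": joint speeds; "joint_efforts": joint torques, N m; "tcp_pos": TCP position; "tcp_rot": TCP orientation; "ft_force": force on the tool from outside, world axes, zero at the start; "wrist_torque": the same for the moment, N m; "grip_width": finger opening in m; "gripper_force": force on a finger pad.
Only numpy, scipy, OpenCV 4.12 (cv2) and the standard library are available. Lean on these libraries where they do the work, as an engineer would, in place of code of your own. Each camera call takes 0.05 s, during which the arm holds its last target. There are 200 camera calls.

## Working session

There is one attempt and no reset: what is moved stays moved. The work goes in short steps, Python scripts to look and compute and a shell command to move; the robot and the scene stay as the last step left them, time stands still between calls to the robot, and variables do not carry over. Pictures are saved under pics/ and viewed, at most 10 in all, crops included, and the job is handed in when it is done.

```bash
mkdir -p pics; python3 - <<'E'
from station import bot
import cv2, numpy as np
for n in ("side","top"):
    im=bot.camera(n); cv2.imwrite(f"pics/{n}0.png",im[:,:,::-1])
    m=bot.camera_model(n); print(n,m["vfov"],m["cx"],m["cy"],np.round(m["R"],3).tolist(),np.round(m["t"],3), -np.array(m["R"]).T@m["t"])
s=bot.get_state(); print({k:np.round(v,3).tolist() for k,v in s.items()})
E
```

```text
side 57.24114685514867 303.4794512449193 197.11181651067034 [[-0.995, -0.096, -0.008], [-0.059, 0.668, -0.742], [0.076, -0.738, -0.67]] [0.554 0.099 1.088] [0.47476775 0.790382   0.80718832]
top 52.08082459763189 322.0524979431001 204.87125901534972 [[-0.013, -1.0, -0.001], [-0.99, 0.013, -0.137], [0.137, -0.001, -0.991]] [0.009 0.557 1.261] [0.37856493 0.00313339 1.32549098]
{'time': 0.1, 'joints': [71.941, 20.26, 93.623, 0.001, 66.189, -0.137], 'qvel': [-0.03, -0.089, -0.052, -0.005, 0.114, -0.049], 'joint_efforts': [-0.0, -60.636, -34.282, -0.0, 0.004, 0.0], 'tcp_pos': [0.192, 0.594, 0.253], 'tcp_rot': [[-0.951, 0.308, -0.0], [0.308, 0.951, -0.001], [0.0, -0.001, -1.0]], 'ft_force': [-0.631, -0.602, -0.582], 'wrist_torque': [0.009, 0.038, 0.019], 'gripper_force': 0.0, 'grip_width': 0.085}
```

View pics/side0.png

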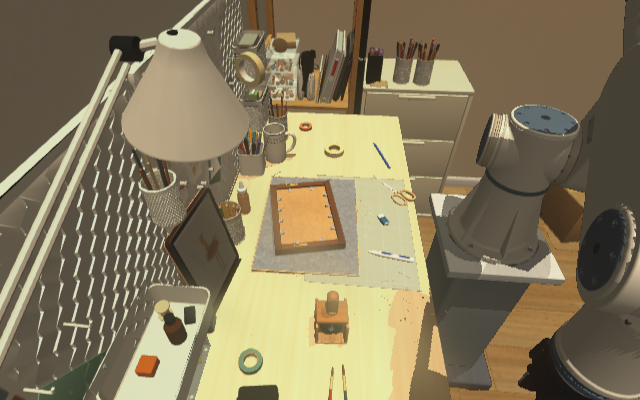

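View pics/top0.png

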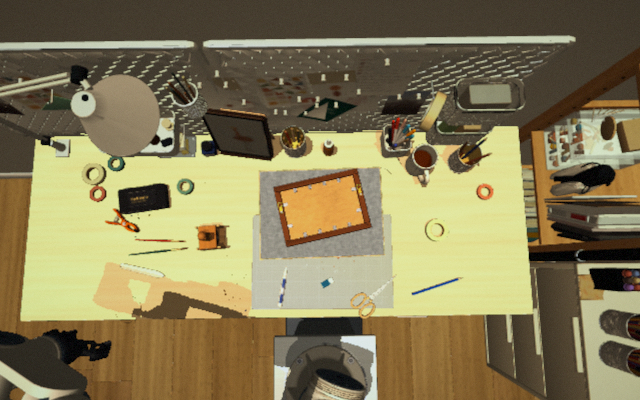

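```bash
cat > h.py <<'E'
import numpy as np, cv2
from station import bot
def cam(n):
    m=bot.camera_model(n); return np.array(m["R"]),np.array(m["t"]),200/np.tan(np.radians(m["vfov"]/2)),m["cx"],m["cy"]
def ray(n,u,v):
    R,t,f,cx,cy=cam(n); d=R.T@np.array([(u-cx)/f,(v-cy)/f,1]); return -R.T@t,d
def onz(n,u,v,z):
    o,d=ray(n,u,v); return o+d*(z-o[2])/d[2]
def tri(a,b):  # (n,u,v),(n,u,v)
    (o1,d1),(o2,d2)=ray(*a),ray(*b)
    s=np.linalg.lstsq(np.c_[d1,-d2],o2-o1,rcond=None)[0]
    p,q=o1+s[0]*d1,o2+s[1]*d2; return (p+q)/2,np.linalg.norm(p-q)
def proj(n,X):
    R,t,f,cx,cy=cam(n); c=R@np.asarray(X)+t; return f*c[0]/c[2]+cx,f*c[1]/c[2]+cy
E
python3 - <<'E'
import cv2,numpy as np
t=cv2.imread("pics/top0.png"); s=cv2.imread("pics/side0.png")
def c(im,x,y,w,h,k): return cv2.resize(im[y:y+h,x:x+w],None,fx=k,fy=k,interpolation=cv2.INTER_CUBIC)
C=np.zeros((600,800,3),np.uint8)
def put(a,x,y): C[y:y+a.shape[0],x:x+a.shape[1]]=a
put(c(t,265,160,116,90,4),0,0)     # 464x360
put(c(t,186,212,50,48,5),0,360)    # 250x240
put(c(s,262,172,90,84,3.7),466,0) # 333x311
put(c(s,305,280,55,70,4),500,315)
cv2.imwrite("pics/c1.png",C)
E
```

```text
(no output)
```

View pics/c1.png

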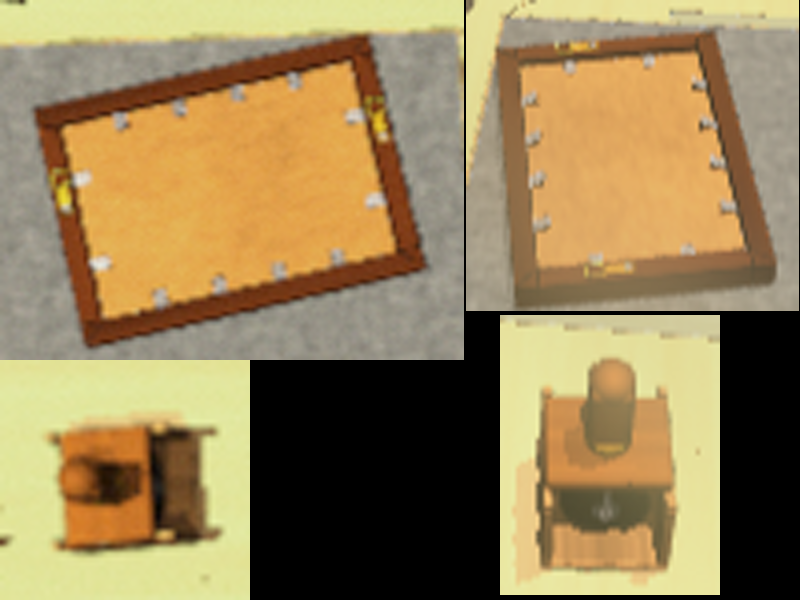

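```bash
python3 - <<'E'
from h import *
P=[((198.6,226.4),(315,323)),((216,226),(316,301)),((217,248),(347.5,302)),((199,249),(349,323))]
B=[]
for a,b in P:
    p,e=tri(("top",*a),("side",*b)); B.append(p); print("bridge",p.round(4),round(e,4), onz("top",*a,.08).round(4))
B=np.array(B); print("mean",B.mean(0).round(4)); 
print("dome",[np.round(x,4) for x in tri(("top",202,235.6),("side",333,295.7))])
for n,(x0,y0,x1,y1) in {"top":(262,165,380,250),"side":(262,172,352,256)}.items():
    im=cv2.imread(f"pics/{n}0.png"); k=8
    cr=cv2.resize(im[y0:y1,x0:x1],None,fx=k,fy=k,interpolation=cv2.INTER_CUBIC)
    hsv=cv2.cvtColor(cr,cv2.COLOR_BGR2HSV)
    full=((hsv[...,1]>90)).astype(np.uint8); 
    board=((hsv[...,1]>90)&(hsv[...,2]>150)).astype(np.uint8)
    for nm,m in (("full",full),("board",board)):
        m=cv2.morphologyEx(m,cv2.MORPH_OPEN,np.ones((25,25)));m=cv2.morphologyEx(m,cv2.MORPH_CLOSE,np.ones((41,41)))
        nl,lab,st,ce=cv2.connectedComponentsWithStats(m)
        l=lab[lab.shape[0]//2,lab.shape[1]//2]
        c=max(cv2.findContours((lab==l).astype(np.uint8),cv2.RETR_EXTERNAL,cv2.CHAIN_APPROX_NONE)[0],key=cv2.contourArea)
        h=cv2.convexHull(c)
        q=cv2.approxPolyN(h,4,ensure_convex=True).reshape(-1,2) if hasattr(cv2,"approxPolyN") else None
        uv=(q+.5)/k-.5+[x0,y0]; print(n,nm,uv.round(1).tolist())
        for u,v in uv: print("   z.037",onz(n,u,v,.037)[:2].round(4),"z.011",onz(n,u,v,.011)[:2].round(4),"z.029",onz(n,u,v,.029)[:2].round(4))
E
```

```text
bridge [0.4925 0.3827 0.0698] 0.0041 [0.4895 0.3797 0.08  ]
bridge [0.4935 0.329  0.0707] 0.0053 [0.4901 0.3267 0.08  ]
bridge [0.4241 0.3245 0.0703] 0.0011 [0.4232 0.3221 0.08  ]
bridge [0.4212 0.3783 0.0742] 0.0002 [0.4209 0.3765 0.08  ]
mean [0.4578 0.3536 0.0712]
dome [array([0.4586, 0.3526, 0.1341]), np.float64(0.0018)]
top full [[371.3, 227.1], [285.9, 247.2], [272.4, 186.9], [356.2, 162.6]]
   z.037 [ 0.4843 -0.1522] z.011 [ 0.4864 -0.1553] z.029 [ 0.4849 -0.1531]
   z.037 [0.4245 0.1171] z.011 [0.4255 0.1194] z.029 [0.4248 0.1178]
   z.037 [0.6169 0.1602] z.011 [0.6217 0.1633] z.029 [0.6183 0.1612]
   z.037 [ 0.6932 -0.1095] z.011 [ 0.6995 -0.1118] z.029 [ 0.6951 -0.1102]
top board [[364.2, 222.9], [290.6, 239.9], [271.6, 193.1], [352.3, 174.6]]
   z.037 [ 0.4976 -0.1301] z.011 [ 0.5    -0.1327] z.029 [ 0.4984 -0.1309]
   z.037 [0.447  0.1026] z.011 [0.4484 0.1046] z.029 [0.4474 0.1032]
   z.037 [0.597  0.1629] z.011 [0.6014 0.1661] z.029 [0.5984 0.1639]
   z.037 [ 0.6539 -0.0961] z.011 [ 0.6595 -0.0981] z.029 [ 0.6556 -0.0967]
side full [[346.8, 247.1], [275.4, 258.2], [268.2, 184.4], [328.8, 179.8]]
   z.037 [0.4254 0.1337] z.011 [0.4237 0.1115] z.029 [0.4249 0.1268]
   z.037 [0.6132 0.1889] z.011 [0.6179 0.1685] z.029 [0.6146 0.1826]
   z.037 [ 0.683  -0.1093] z.011 [ 0.69   -0.1396] z.029 [ 0.6851 -0.1186]
   z.037 [ 0.487  -0.1501] z.011 [ 0.4875 -0.1819] z.029 [ 0.4872 -0.1599]
side board [[338.4, 243.1], [280.7, 248.6], [275.8, 189.3], [324.1, 185.3]]
   z.037 [0.4484 0.1214] z.011 [0.4476 0.0988] z.029 [0.4482 0.1145]
   z.037 [0.604 0.155] z.011 [0.6083 0.1335] z.029 [0.6053 0.1484]
   z.037 [ 0.6545 -0.0873] z.011 [ 0.6605 -0.117 ] z.029 [ 0.6563 -0.0965]
   z.037 [ 0.5011 -0.1207] z.011 [ 0.502  -0.1514] z.029 [ 0.5014 -0.1301]
```

```bash
python3 - <<'E'
from h import *
n="top";x0,y0,x1,y1=262,160,382,255;k=8
im=cv2.imread("pics/top0.png")
cr=cv2.resize(im[y0:y1,x0:x1],None,fx=k,fy=k,interpolation=cv2.INTER_CUBIC)
hsv=cv2.cvtColor(cr,cv2.COLOR_BGR2HSV)
m=((hsv[...,1]>100)&(hsv[...,2]<150)).astype(np.uint8)
m=cv2.morphologyEx(m,cv2.MORPH_CLOSE,np.ones((21,21)));m=cv2.morphologyEx(m,cv2.MORPH_OPEN,np.ones((9,9)))
cs,h=cv2.findContours(m,cv2.RETR_CCOMP,cv2.CHAIN_APPROX_NONE)
i=max(range(len(cs)),key=lambda i:cv2.contourArea(cs[i]) if h[0][i][3]<0 else 0)
j=max((j for j in range(len(cs)) if h[0][j][3]==i),key=lambda j:cv2.contourArea(cs[j]))
for nm,c,z in (("outer",cs[i],.034),("inner",cs[j],.033)):
    uv=(c.reshape(-1,2)+.5)/k-.5+[x0,y0]
    w=np.array([onz(n,u,v,z)[:2] for u,v in uv])
    W=np.float32((w-[.55,0])*1000); r=cv2.minAreaRect(W); print(nm,r, "centre",np.array(r[0])/1000+[.55,0])
    # line fits per side with median
    a=np.radians(r[2]); c0=np.array(r[0]); ex=np.array([np.cos(a),np.sin(a)]);ey=np.array([-ex[1],ex[0]])
    L=np.c_[(W-c0)@ex,(W-c0)@ey]; hw=np.array(r[1])/2
    for ax in (0,1):
        for s in (-1,1):
            q=L[(np.abs(L[:,1-ax])<hw[1-ax]*.8)&(L[:,ax]*s>hw[ax]*.8)]
            p=np.polyfit(q[:,1-ax],q[:,ax],1); print("  ax",ax,s,"off %.1f slope %.4f"%(p[1],p[0]), "ex",ex.round(3))
im2=cr.copy(); cv2.drawContours(im2,cs,i,(0,255,0),1); cv2.drawContours(im2,cs,j,(255,0,0),1)
cv2.imwrite("pics/c2.png",cv2.resize(im2,None,fx=.75,fy=.75))
E
```

```text
outer ((1.768707275390625, 3.0966033935546875), (198.30587768554688, 277.9411926269531), 12.570671081542969) centre [0.55176871 0.0030966 ]
  ax 0 -1 off -98.1 slope 0.0040 ex [0.976 0.218]
  ax 0 1 off 97.6 slope 0.0026 ex [0.976 0.218]
  ax 1 -1 off -135.1 slope 0.0193 ex [0.976 0.218]
  ax 1 1 off 136.0 slope -0.0280 ex [0.976 0.218]Traceback (most recent call last):
  File "<stdin>", line 13, in <module>
  File "h.py", line 8, in onz
    o,d=ray(n,u,v); return o+d*(z-o[2])/d[2]
        ~~~^^^^^^^
  File "h.py", line 6, in ray
    R,t,f,cx,cy=cam(n); d=R.T@np.array([(u-cx)/f,(v-cy)/f,1]); return -R.T@t,d
                ~~~^^^
  File "h.py", line 4, in cam
    m=bot.camera_model(n); return np.array(m["R"]),np.array(m["t"]),200/np.tan(np.radians(m["vfov"]/2)),m["cx"],m["cy"]
ValueError: time passes only in moves, steps and waits
```

```bash
python3 - <<'E'
s=open("h.py").read().replace("def cam(n):","import functools\n@functools.lru_cache(None)\ndef cam(n):")
s+='''
def need(p,yaw=None):
    s=bot.get_state(); R=np.array(s["tcp_rot"]); d=R.T@(np.array(p)-s["tcp_pos"])
    y=np.degrees(np.arctan2(R[1,1],R[0,1])); print("pos",np.round(s["tcp_pos"],4),"yaw %.2f"%y,"tilt",R[:2,2].round(4),"shift/20mm",(d/.02).round(2),"t",s["time"],
      "F",np.round(s["ft_force"],2),"T",np.round(s["wrist_torque"],3),"w",round(s["grip_width"],4),"gf",round(float(s["gripper_force"]),1),"j6 %.1f"%s["joints"][5])
    if yaw is not None: print("rz units",round((y-yaw)/5,2))
'''
open("h.py","w").write(s)
E
python3 - <<'E'
from h import *
c,s=np.cos(np.radians(3)),np.sin(np.radians(3))
def w(x,y,z): return np.array([.456+c*x-s*y,.3515+s*x+c*y,.010+z])
k=8; out=[]
for n,(x0,y0) in {"top":(185,210),"side":(305,278)}.items():
    im=cv2.imread(f"pics/{n}0.png")[y0:y0+72,x0:x0+48]; im=cv2.resize(im,None,fx=k,fy=k,interpolation=cv2.INTER_CUBIC)
    P=[w(0,0,137)if 0 else w(0,0,.137)]+[w(a*.035,b*.027,.070) for a in(-1,1) for b in(-1,1)]+[w(0,0,.078)]+[w(a*.036,b*.037,-.01) for a in(-1,1) for b in(-1,1)]
    for i,X in enumerate(P):
        u,v=proj(n,X); cv2.circle(im,(int((u-x0+.5)*k),int((v-y0+.5)*k)),4,(255,0,0) if i in(0,5) else (0,255,0) if i<5 else (255,0,255),-1)
    out.append(im)
cv2.imwrite("pics/c3.png",np.hstack(out))
E
```

```text
(no output)
```

View pics/c3.png

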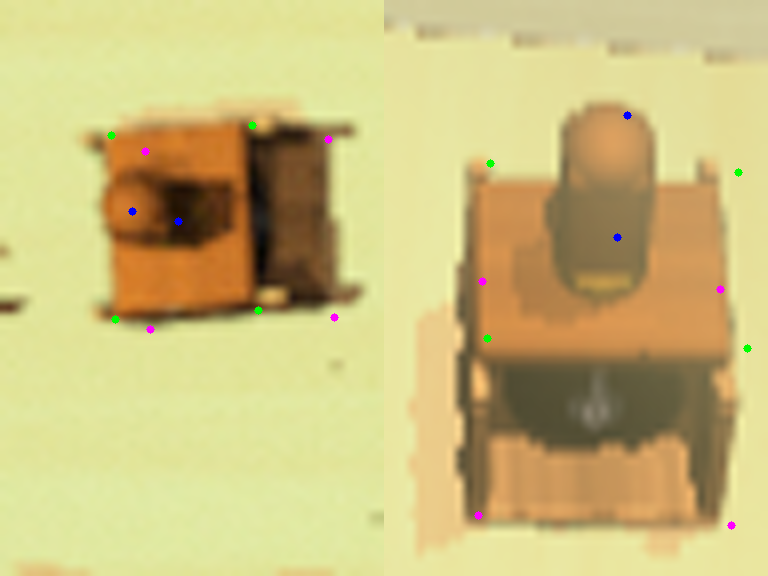

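```bash
python3 -m inch '[[[0,0,1,0,0,0,-1],[0,0,1,0,0,0,-1],[0,0,1,0,0,0,-1],[0,0,1,0,0,0,-1],[0,0,1,0,0,0,-1],[0,0,1,0,0,0,-1],[0,0,1,0,0,0,-1]]]' 100; python3 -m inch '[[[0,0,1,0,0,0,-1],[0,0,1,0,0,0,-1],[0,0,1,0,0,0,-1],[0,0,1,0,0,0,-1],[0,0,1,0,0,0,-1],[0,0,1,0,0,0,-1],[0,0,0.8,0,0,0,-1]]]'; python3 -c "
from h import *
need([.456,.3515,.253],3)"
```

```text
time: 0.68
tcp_pos: [0.1922, 0.5944, 0.2528]
tcp_rot: [[-0.599, 0.8, -0.0], [0.8, 0.599, -0.001], [-0.0, -0.001, -1.0]]
ft_force: [-0.0, 0.2, -0.2]
grip_width: 0.0856
gripper_force: 0.0
time: 1.27
tcp_pos: [0.1922, 0.5944, 0.2528]
tcp_rot: [[-0.049, 0.999, -0.0], [0.999, 0.049, -0.001], [-0.001, -0.0, -1.0]]
ft_force: [0.3, 1.0, -1.2]
grip_width: 0.0855
gripper_force: 0.0
pos [0.1922 0.5944 0.2528] yaw 2.82 tilt [-0.0003 -0.0009] shift/20mm [-12.78  12.57  -0.  ] t 1.2667 F [ 0.3   0.96 -1.17] T [ 0.023 -0.011 -0.009] w 0.0855 gf 0.0 j6 69.1
rz units -0.04
```

The side crop puts the bridge about 2 mm further in +x and +y than my first guess. Its corners in the crop are near (478,183) to (732,358), with a height of about 80 mm and a yaw of about 4°. I'm now moving above the roller.

```bash
python3 -m inch '[[[0,0,-0.28,0,0,0,-1],[0,0,0,-0.93,0.88,0,-1],[0,0,0,-0.93,0.88,0,-1],[0,0,0,-0.93,0.88,0,-1],[0,0,0,-0.93,0.88,0,-1],[0,0,0,-0.93,0.88,0,-1],[0,0,0,-0.93,0.88,0,-1],[0,0,0,-0.93,0.88,0,-1]]]' >/dev/null; python3 -m inch '[[[0,0,0,-0.93,0.88,0,-1],[0,0,0,-0.93,0.88,0,-1],[0,0,0,-0.93,0.88,0,-1],[0,0,0,-0.93,0.88,0,-1],[0,0,0,-0.93,0.88,0,-1],[0,0,0,-0.93,0.88,0,-1],[0,0,0,-0.93,0.88,0,-1],[0,0,0,0,0,0,-1]]]'>/dev/null; python3 - <<'E'
from h import *
need([.458,.3535,.119],4.2)
k=6;out=[]
for n,(x0,y0) in {"top":(175,200),"side":(290,240)}.items():
    im=bot.camera(n)[:,:,::-1]; cv2.imwrite(f"pics/{n}1.png",im)
    out.append(cv2.resize(im[y0:y0+95,x0:x0+66],None,fx=k,fy=k,interpolation=cv2.INTER_CUBIC))
cv2.imwrite("pics/c4.png",np.hstack(out))
E
```

```text
pos [0.4609 0.3517 0.2531] yaw 4.57 tilt [ 0.0011 -0.0011] shift/20mm [ 0.11 -0.14  6.71] t 2.6 F [ 0.07 -0.37 -0.67] T [-0.011 -0.007  0.041] w 0.0854 gf 0.0 j6 32.7
rz units 0.07
```

View pics/c4.png

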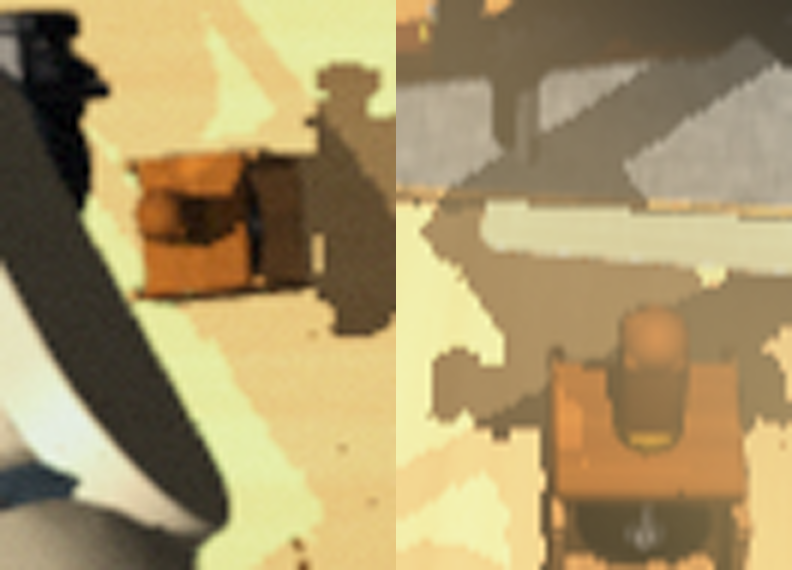

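```bash
python3 -m inch '[[[0,0,0.07,0.11,-0.14,0,-1],[0,0,0,0,0,0.9,-1],[0,0,0,0,0,0.9,-1],[0,0,0,0,0,0.9,-1],[0,0,0,0,0,0.9,-1],[0,0,0,0,0,0.9,-1],[0,0,0,0,0,0.9,-1],[0,0,0,0,0,0.8,-1],[0,0,0,0,0,0.5,-1],[0,0,0,0,0,0,-1]]]' ; python3 - <<'E'
from h import *
need([.458,.3535,.119],4.2)
k=6;out=[]
for n,(x0,y0) in {"top":(175,200),"side":(300,260)}.items():
    im=bot.camera(n)[:,:,::-1]; cv2.imwrite(f"pics/{n}2.png",im)
    out.append(cv2.resize(im[y0:y0+95,x0:x0+66],None,fx=k,fy=k,interpolation=cv2.INTER_CUBIC))
cv2.imwrite("pics/c5.png",np.hstack(out))
E
```

```text
time: 3.53
tcp_pos: [0.4534, 0.3563, 0.1173]
tcp_rot: [[-0.074, 0.997, -0.003], [0.997, 0.074, -0.002], [-0.002, -0.003, -1.0]]
ft_force: [-0.7, -0.2, -0.5]
grip_width: 0.0857
gripper_force: 0.0
pos [0.4534 0.3563 0.1173] yaw 4.23 tilt [-0.003  -0.0021] shift/20mm [-0.16  0.22 -0.09] t 3.5333 F [-0.67 -0.19 -0.46] T [-0.038  0.01  -0.007] w 0.0857 gf 0.0 j6 33.8
rz units 0.01
```

View pics/c5.png

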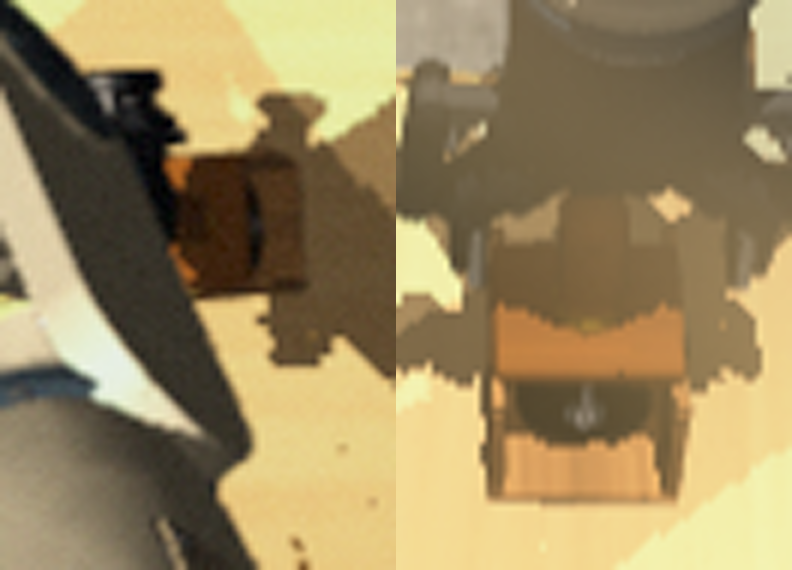

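```bash
python3 -c "
from h import *
need([.458,.3535,.119],4.2)"; python3 -m inch '[[[0,0,0,0,0,0,-1],[0,0,0,0,0,0,-1]]]' >/dev/null; python3 -c "
from h import *
need([.458,.3535,.119],4.2)"
```

```text
pos [0.4549 0.3569 0.1195] yaw 4.20 tilt [-0.0003 -0.0001] shift/20mm [-0.18  0.14  0.02] t 3.6333 F [-0.31 -0.13  0.58] T [-0.061  0.011  0.009] w 0.0853 gf 0.0 j6 33.8
rz units -0.0
pos [0.4558 0.3569 0.1204] yaw 4.15 tilt [0.0014 0.0011] shift/20mm [-0.18  0.1   0.07] t 3.8 F [-0.48  0.06  0.51] T [-0.001  0.004  0.027] w 0.0854 gf 0.0 j6 33.8
rz units -0.01
```

```bash
python3 -m inch '[[[0,0,0,-0.18,0.1,0.05,-1],[0,0,0,0,0,0,-1],[0,0,0,0,0,0,0.2],[0,0,0,0,0,0,1],[0,0,0,0,0,0,1],[0,0,0,0,0,0,1],[0,0,0,0,0,0,1],[0,0,0,0,0,0,1],[0,0,0,0,0,0,1],[0,0,0,0,0,0,1]]]' 100 ; python3 -c "
from h import *
need([.458,.3535,.119],4.2)"
```

```text
time: 4.63
tcp_pos: [0.4579, 0.353, 0.1186]
tcp_rot: [[-0.072, 0.997, 0.001], [0.997, 0.072, 0.0], [0.0, 0.001, -1.0]]
ft_force: [0.9, -0.4, 3.8]
grip_width: 0.0231
gripper_force: 98.2
pos [0.4579 0.353  0.1186] yaw 4.13 tilt [0.0006 0.0004] shift/20mm [ 0.02  0.01 -0.02] t 4.6333 F [ 0.88 -0.44  3.78] T [-0.127 -0.076  0.029] w 0.0231 gf 98.2 j6 33.4
rz units -0.01
```

```bash
python3 -m inch '[[[0,0,0,0,0,-0.3,1],[0,0,0,0,0,-0.7,1],[0,0,0,0,0,-0.9,1],[0,0,0,0,0,-0.9,1],[0,0,0,0,0,-0.9,1],[0,0,0,0,0,-0.8,1],[0,0,0,0,0,-0.5,1],[0,0,0,0,0,0,1]]]' ; python3 -m inch '[[[0,0,1,0,0,0,1],[0,0,1,0,0,0,1],[0,0,1,0,0,0,1],[0,0,1,0,0,0,1],[0,0,1,0,0,0,1],[0,0,1,0,0,0,1],[0,0,1,0,0,0,1],[0,0,1,0,0,0,1]]]'>/dev/null;  python3 -m inch '[[[0,0,1,0,0,0,1],[0,0,1,0,0,0,1],[0,0,1,0,0,0,1],[0,0,1,0,0,0,1],[0,0,1,0,0,0,1],[0,0,1,0,0,0,1],[0,0,1,0,0,0,1],[0,0,1,0,0,0,1],[0,0,0.35,0,0,0,1],[0,0,0,0,0,0,1]]]'>/dev/null; python3 -c "
from h import *
need([.4766,.0843,.17],-77.6)"
```

```text
time: 5.3
tcp_pos: [0.4582, 0.3534, 0.2202]
tcp_rot: [[-0.072, 0.997, 0.002], [0.997, 0.072, 0.002], [0.002, 0.002, -1.0]]
ft_force: [0.2, 0.8, -4.1]
grip_width: 0.023
gripper_force: 98.2
pos [0.4569 0.3524 0.2169] yaw -77.71 tilt [-0.0018 -0.0013] shift/20mm [-1.89 13.3   2.36] t 6.8 F [ 0.58 -0.43 -3.43] T [-0.004 -0.039  0.034] w 0.0232 gf 98.2 j6 115.2
rz units -0.02
```

```bash
python3 -m inch '[[[0,0,0,-0.13,0.5,0,1],[0,0,0,-0.13,0.9,0,1],[0,0,0,-0.13,0.95,0,1],[0,0,0,-0.13,0.95,0,1],[0,0,0,-0.13,0.95,0,1],[0,0,0,-0.13,0.95,0,1],[0,0,0,-0.13,0.95,0,1],[0,0,0,-0.13,0.95,0,1]]]'>/dev/null;  python3 -m inch '[[[0,0,0,-0.13,0.95,0,1],[0,0,0,-0.13,0.95,0,1],[0,0,0,-0.13,0.95,0,1],[0,0,0,-0.13,0.95,0,1],[0,0,0,-0.13,0.95,0,1],[0,0,0,-0.13,0.95,0,1],[0,0,0,-0.1,0.5,0.7,1],[0,0,0,0,0,0.9,1],[0,0,0,0,0,0.7,1],[0,0,0,0,0,0,1]]]'>/dev/null; python3 -m inch '[[[0,0,0,0,0,0,1],[0,0,0,0,0,0,1],[0,0,0,0,0,0,1]]]'>/dev/null; python3 -c "
from h import *
need([.4766,.0843,.155],-77.6)
for n in ('top','side'):
    cv2.imwrite(f'pics/{n}3.png',bot.camera(n)[:,:,::-1])
a=cv2.imread('pics/top3.png')[150:260,250:390];b=cv2.imread('pics/side3.png')[130:270,250:370]
a=cv2.resize(a,None,fx=3,fy=3,interpolation=2);b=cv2.resize(b,None,fx=3,fy=3,interpolation=2)
C=np.zeros((420,780,3),np.uint8);C[:330,:420]=a;C[:,420:]=b;cv2.imwrite('pics/c6.png',C)"
```

```text
pos [0.4776 0.0849 0.1732] yaw -77.58 tilt [0.0014 0.0002] shift/20mm [-0.06  0.02  0.91] t 8.55 F [-0.33 -0.35 -3.44] T [ 0.003 -0.007  0.04 ] w 0.023 gf 98.4 j6 87.5
rz units 0.0
```

View pics/c6.png

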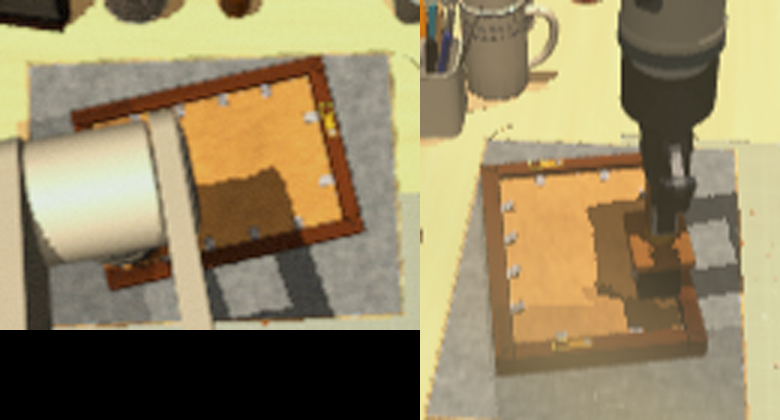

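```bash
q(){ python3 -c "
from h import *
need([.4766,.0843,.14],-77.6)" | grep -o -e 'pos.*yaw' -e 'F \[[^]]*\]' -e 'T \[[^]]*\]' | tr '\n' ' '; echo; }
python3 -m inch '[[[0,0,0,-0.06,0,0.5,1],[0,0,0,0,0,0.4,1],[0,0,0,0,0,0.2,1],[0,0,0,0,0,0.1,1],[0,0,0,0,0,0,1]]]'>/dev/null; q
python3 -m inch '[[[0,0,0,0,0,0.1,1],[0,0,0,0,0,0,1]]]'>/dev/null; q
python3 -m inch '[[[0,0,0,0,0,0.1,1],[0,0,0,0,0,0,1]]]'>/dev/null; q
```

```text
pos [0.4754 0.0845 0.1474] yaw F [-0.26 -0.34 -3.07] T [-0.056 -0.023 -0.006] 
pos [0.476  0.0845 0.1461] yaw F [-0.5   0.76 -4.05] T [ 0.03   0.005 -0.021] 
pos [0.4759 0.0845 0.1442] yaw F [-1.04 -0.66 -2.75] T [0.007 0.021 0.022]
```

```bash
q(){ python3 -c "
from h import *
need([.4766,.0843,.14],-77.6)" | grep -o -e 'pos.*yaw' -e 'F \[[^]]*\]' -e 'T \[[^]]*\]' | tr '\n' ' '; echo; }
python3 -m inch '[[[0,0,0,0.03,0,0.08,1],[0,0,0,0,0,0,1]]]'>/dev/null; q
python3 -m inch '[[[0,0,0,0,0,0.08,1],[0,0,0,0,0,0,1]]]'>/dev/null; q
python3 -m inch '[[[0,0,0,0,0,0.08,1],[0,0,0,0,0,0,1]]]'>/dev/null; q
python3 -m inch '[[[0,0,0,0,0,0.05,1],[0,0,0,0,0,0,1]]]'>/dev/null; q
```

```text
pos [0.4766 0.0847 0.1426] yaw F [ 0.28 -0.13 -4.08] T [-0.013 -0.007 -0.014] 
pos [0.4765 0.0846 0.1409] yaw F [-0.5   0.72 -3.47] T [ 0.013  0.061 -0.003] 
pos [0.4764 0.0846 0.1393] yaw F [ 0.04  0.35 -2.53] T [ 0.031 -0.008  0.026] 
pos [0.4764 0.0846 0.1383] yaw F [-0.2   0.18 -2.76] T [-0.038 -0.054 -0.049]
```

```bash
q(){ python3 -c "
from h import *
need([.4766,.0843,.14],-77.6)" | grep -o -e 'pos.*yaw' -e 'F \[[^]]*\]' -e 'T \[[^]]*\]' | tr '\n' ' '; echo; }
python3 -m inch '[[[0,0,0,0,0,0.06,1],[0,0,0,0,0,0,1]]]'>/dev/null; q
python3 -m inch '[[[0,0,0,0,0,0.06,1],[0,0,0,0,0,0,1]]]'>/dev/null; q
python3 -m inch '[[[0,0,0,0,0,0.05,1],[0,0,0,0,0,0,1]]]'>/dev/null; q
```

```text
pos [0.4764 0.0846 0.1371] yaw F [-0.07  0.16 -3.85] T [-0.036  0.018  0.026] 
pos [0.4766 0.0847 0.1362] yaw F [-1.   -0.05  0.44] T [-0.027  0.243  0.01 ] 
pos [0.4767 0.0847 0.1353] yaw F [-1.06 -0.76  3.91] T [-0.066  0.341 -0.018]
```

```bash
q(){ python3 -c "
from h import *
need([.4766,.0843,.14],-77.6)" | grep -o -e 'pos.*tilt [^]]*]' -e 'F \[[^]]*\]' -e 'T \[[^]]*\]' | tr '\n' ' '; echo; }
python3 -m inch '[[[0,0,0,0,0,0.03,1],[0,0,0,0,0.08,0,1],[0,0,0,0,0.16,0,1],[0,0,0,0,0.2,0,1]]]'>/dev/null; q
python3 -m inch '[[[0,0,0,0,0.25,0,1],[0,0,0,0,0.25,0,1],[0,0,0,0,0.25,0,1]]]'>/dev/null; q
```

```text
pos [0.4792 0.0768 0.135 ] yaw -77.65 tilt [0.0018 0.0016] F [-0.38  3.6   5.62] T [ 0.703  0.188 -0.036] 
pos [0.4827 0.0615 0.1352] yaw -77.62 tilt [0.0022 0.0005] F [-0.65  0.35  7.88] T [0.088 0.205 0.042]
```

```bash
q(){ python3 -c "
from h import *
need([.5174,-.1013,.135],-77.6)" | grep -o -e 'pos.*t ' -e 'F \[[^]]*\]' -e 'T \[[^]]*\]' | tr '\n' ' '; echo; }
python3 -m inch '[[[0,0,0,0,0.25,0,1],[0,0,0,0,0.25,0,1],[0,0,0,0,0.25,0,1]]]'>/dev/null; q
python3 -m inch '[[[0,0,0,0,0.25,0,1],[0,0,0,0,0.25,0,1],[0,0,0,0,0.25,0,1]]]'>/dev/null; q
python3 -m inch '[[[0,0,0,0,0.25,0,1],[0,0,0,0,0.25,0,1],[0,0,0,0,0.25,0,1]]]'>/dev/null; q
```

```text
pos [0.4857 0.0465 0.135 ] yaw -77.61 tilt [0.0018 0.    ] shift/20mm [-0.04  7.56  0.  ] t  F [-0.54 -0.35  4.81] T [ 0.026 -0.046  0.059] 
pos [0.4892 0.0325 0.135 ] yaw -77.68 tilt [0.0023 0.0017] shift/20mm [-0.05  6.84 -0.01] t  F [1.81 5.87 4.63] T [ 1.468 -0.551 -0.049] 
pos [0.4927 0.0174 0.1352] yaw -77.64 tilt [0.0028 0.0006] shift/20mm [-0.06  6.06  0.01] t  F [0.93 0.35 8.57] T [ 0.177 -0.107  0.002]
```

```bash
q(){ python3 -c "
from h import *
need([.5174,-.1013,.135],-77.6)" | grep -o -e 'pos.*t ' -e 'F \[[^]]*\]' -e 'T \[[^]]*\]' | tr '\n' ' '; echo; }
python3 -m inch '[[[0,0,0,0,0.25,0,1],[0,0,0,0,0.25,0,1],[0,0,0,0,0.25,0,1],[0,0,0,0,0.25,0,1],[0,0,0,0,0.25,0,1],[0,0,0,0,0.25,0,1]]]'>/dev/null; q
python3 -m inch '[[[0,0,0,0,0.25,0,1],[0,0,0,0,0.25,0,1],[0,0,0,0,0.25,0,1],[0,0,0,0,0.25,0,1],[0,0,0,0,0.25,0,1],[0,0,0,0,0.25,0,1]]]'>/dev/null; q
python3 -m inch '[[[0,0,0,0,0.25,0,1],[0,0,0,0,0.25,0,1],[0,0,0,0,0.25,0,1],[0,0,0,0,0.25,0,1],[0,0,0,0,0.25,0,1]]]'>/dev/null; q
```

```text
pos [ 0.4987 -0.0119  0.1349] yaw -77.65 tilt [0.0019 0.0007] shift/20mm [-0.04  4.57 -0.01] t  F [1.33 6.13 5.06] T [ 1.528 -0.348 -0.034] 
pos [ 0.5053 -0.0417  0.1351] yaw -77.61 tilt [ 0.0023 -0.0003] shift/20mm [-0.05  3.04  0.01] t  F [ 1.17 -1.56  5.74] T [-0.434 -0.201 -0.002] 
pos [ 0.5105 -0.0652  0.1349] yaw -77.67 tilt [0.0019 0.0014] shift/20mm [-0.05  1.84 -0.01] t  F [1.08 2.91 5.61] T [ 0.748 -0.134 -0.01 ]
```

```bash
q(){ python3 -c "
from h import *
need([.6268,-.0773,.18],-77.6)" | grep -o -e 'pos.*t ' -e 'F \[[^]]*\]' -e 'T \[[^]]*\]' | tr '\n' ' '; echo; }
python3 -m inch '[[[0,0,0,0,0.25,0,1],[0,0,0,0,0.25,0,1],[0,0,0,0,0.25,0,1],[0,0,0,0,0.25,0,1],[0,0,0,0,0.25,0,1],[0,0,0,0,0.25,0,1],[0,0,0,0,0.1,0,1]]]'>/dev/null; q
python3 -m inch '[[[0,0,0,0,0,-0.2,1],[0,0,0,0,0,-0.5,1],[0,0,0,0,0,-0.8,1],[0,0,0,0,0,-0.7,1],[0,0,0,0,0,0,1]]]'>/dev/null; q
python3 -c "
from h import *
for n in ('top','side'):
    cv2.imwrite(f'pics/{n}4.png',bot.camera(n)[:,:,::-1])
a=cv2.imread('pics/top4.png')[150:260,250:390];b=cv2.imread('pics/side4.png')[160:265,255:360]
a=cv2.resize(a,None,fx=2.6,fy=2.6,interpolation=2);b=cv2.resize(b,None,fx=4,fy=4,interpolation=2)
C=np.zeros((420,790,3),np.uint8);C[:a.shape[0],:a.shape[1]]=a;C[:,370:]=b;cv2.imwrite('pics/c7.png',C)"
```

```text
pos [ 0.5171 -0.0976  0.1348] yaw -77.64 tilt [ 0.0014 -0.0003] shift/20mm [ 5.58  0.19 -2.25] t  F [1.22 0.26 5.63] T [ 0.08  -0.258  0.052] 
pos [ 0.5171 -0.0969  0.1808] yaw -77.61 tilt [ 0.0024 -0.0005] shift/20mm [5.57 0.22 0.05] t  F [ 1.26 -0.76 -2.42] T [-0.023 -0.084  0.016]
```

View pics/c7.png

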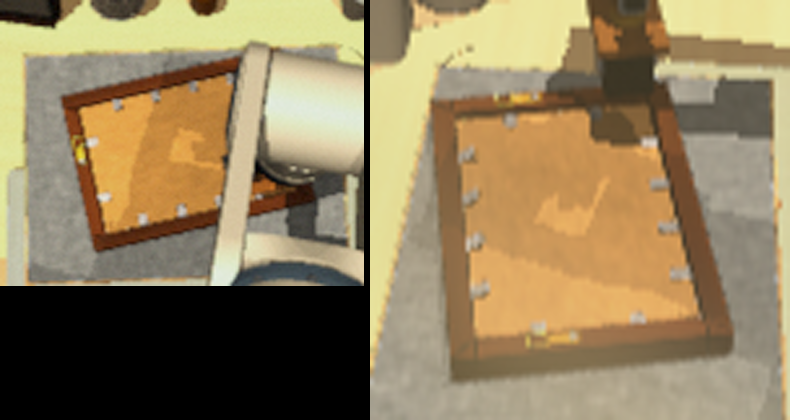

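Near-side tabs, at about (650,142) to (680,275) in the crop, now look flat, and the frame hasn't moved. The far side is next.

```bash
q(){ python3 -c "
from h import *
need([.6268,-.0773,.135],-77.6)" | grep -o -e 'pos.*t ' -e 'F \[[^]]*\]' -e 'T \[[^]]*\]' | tr '\n' ' '; echo; }
python3 -m inch '[[[0,0,0,0.5,0.1,0,1],[0,0,0,0.9,0.1,0,1],[0,0,0,0.95,0,0,1],[0,0,0,0.95,0,0,1],[0,0,0,0.95,0,0,1],[0,0,0,0.8,0,0,1],[0,0,0,0.5,0,0,1],[0,0,0,0,0,0,1],[0,0,0,0,0,0,1],[0,0,0,0,0,0,1]]]'>/dev/null; q
python3 -m inch '[[[0,0,0,0,0,0.5,1],[0,0,0,0,0,0.6,1],[0,0,0,0,0,0.4,1],[0,0,0,0,0,0.2,1],[0,0,0,0,0,0,1],[0,0,0,0,0,0,1]]]'>/dev/null; q
```

```text
pos [ 0.6245 -0.0769  0.1777] yaw -77.62 tilt [-0.0021  0.0001] shift/20mm [0.11 0.04 2.13] t  F [-0.64 -0.07 -2.93] T [-0.035  0.028 -0.014] 
pos [ 0.6253 -0.077   0.144 ] yaw -77.63 tilt [-0.0009  0.0001] shift/20mm [0.07 0.03 0.45] t  F [ 0.11 -0.9  -3.5 ] T [ 0.002 -0.026 -0.001]
```

```bash
q(){ python3 -c "
from h import *
need([.6268,-.0773,.135],-77.6)" | grep -o -e 'pos.*t ' -e 'F \[[^]]*\]' -e 'T \[[^]]*\]' | tr '\n' ' '; echo; }
python3 -m inch '[[[0,0,0,0.05,0,0.15,1],[0,0,0,0,0,0.1,1],[0,0,0,0,0,0,1]]]'>/dev/null; q
python3 -m inch '[[[0,0,0,0,0,0.06,1],[0,0,0,0,0,0,1]]]'>/dev/null; q
python3 -m inch '[[[0,0,0,0,0,0.06,1],[0,0,0,0,0,0,1]]]'>/dev/null; q
```

```text
pos [ 0.6266 -0.0767  0.1393] yaw -77.62 tilt [ 0. -0.] shift/20mm [0.   0.03 0.22] t  F [-0.14 -0.78 -3.77] T [0.014 0.012 0.058] 
pos [ 0.6266 -0.0767  0.1382] yaw -77.62 tilt [ 0. -0.] shift/20mm [0.   0.03 0.16] t  F [ 0.74 -0.58 -2.54] T [-0.029  0.023  0.021] 
pos [ 0.6267 -0.0768  0.1371] yaw -77.62 tilt [ 0.0003 -0.0002] shift/20mm [-0.    0.02  0.11] t  F [ 0.61 -0.47 -3.27] T [-0.108 -0.045 -0.039]
```

```bash
q(){ python3 -c "
from h import *
need([.5860,.1083,.135],-77.6)" | grep -o -e 'pos.*t ' -e 'F \[[^]]*\]' -e 'T \[[^]]*\]' | tr '\n' ' '; echo; }
python3 -m inch '[[[0,0,0,0,0,0.05,1],[0,0,0,0,0,0,1]]]'>/dev/null; q
python3 -m inch '[[[0,0,0,0,0,0.05,1],[0,0,0,0,0,0,1]]]'>/dev/null; q
```

```text
pos [ 0.6269 -0.0769  0.1364] yaw -77.62 tilt [ 0.0006 -0.0003] shift/20mm [-0.01 -9.48  0.07] t  F [ 0.13 -1.12  1.22] T [-0.301  0.16  -0.021] 
pos [ 0.6269 -0.0769  0.1355] yaw -77.62 tilt [ 0.0007 -0.0003] shift/20mm [-0.01 -9.48  0.02] t  F [-1.47 -1.7   3.6 ] T [-0.338  0.242 -0.107]
```

```bash
q(){ python3 -c "
from h import *
need([.5860,.1083,.135],-77.6)" | grep -o -e 'pos.*t ' -e 'F \[[^]]*\]' -e 'T \[[^]]*\]' | tr '\n' ' '; echo; }
python3 -m inch '[[[0,0,0,0,0,0.03,1],[0,0,0,0,-0.08,0,1],[0,0,0,0,-0.16,0,1],[0,0,0,0,-0.2,0,1],[0,0,0,0,-0.25,0,1]]]'>/dev/null; q
python3 -m inch '[[[0,0,0,0,-0.25,0,1],[0,0,0,0,-0.25,0,1],[0,0,0,0,-0.25,0,1]]]'>/dev/null; q
python3 -m inch '[[[0,0,0,0,-0.25,0,1],[0,0,0,0,-0.25,0,1],[0,0,0,0,-0.25,0,1],[0,0,0,0,-0.25,0,1],[0,0,0,0,-0.25,0,1]]]'>/dev/null; q
```

```text
pos [ 0.6238 -0.0637  0.135 ] yaw -77.63 tilt [ 0.0006 -0.0008] shift/20mm [-0.01 -8.81 -0.01] t  F [-1.53 -3.24  7.2 ] T [-0.627  0.367 -0.026] 
pos [ 0.6205 -0.0482  0.1352] yaw -77.63 tilt [0.0005 0.0002] shift/20mm [-0.01 -8.01  0.01] t  F [-2.71  0.57  7.26] T [0.223 0.517 0.047] 
pos [ 0.615  -0.0246  0.1349] yaw -77.58 tilt [ 0.0002 -0.0015] shift/20mm [ 0.01 -6.8  -0.02] t  F [-1.44 -4.69  6.01] T [-0.956  0.251 -0.016]
```

```bash
q(){ python3 -c "
from h import *
need([.5860,.1083,.135],-77.6)" | grep -o -e 'pos.*t ' -e 'F \[[^]]*\]' -e 'T \[[^]]*\]' | tr '\n' ' '; echo; }
python3 -m inch '[[[0,0,0,0,-0.25,0,1],[0,0,0,0,-0.25,0,1],[0,0,0,0,-0.25,0,1],[0,0,0,0,-0.25,0,1],[0,0,0,0,-0.25,0,1],[0,0,0,0,-0.25,0,1],[0,0,0,0,-0.25,0,1],[0,0,0,0,-0.25,0,1]]]'>/dev/null; q
python3 -m inch '[[[0,0,0,0,-0.25,0,1],[0,0,0,0,-0.25,0,1],[0,0,0,0,-0.25,0,1],[0,0,0,0,-0.25,0,1],[0,0,0,0,-0.25,0,1],[0,0,0,0,-0.25,0,1],[0,0,0,0,-0.25,0,1],[0,0,0,0,-0.25,0,1]]]'>/dev/null; q
python3 -m inch '[[[0,0,0,0,-0.25,0,1],[0,0,0,0,-0.25,0,1],[0,0,0,0,-0.25,0,1],[0,0,0,0,-0.25,0,1],[0,0,0,0,-0.25,0,1],[0,0,0,0,-0.25,0,1],[0,0,0,0,-0.25,0,1],[0,0,0,0,-0.25,0,1]]]'>/dev/null; q
```

```text
pos [0.6066 0.0155 0.1349] yaw -77.62 tilt [0.0004 0.0003] shift/20mm [-0.01 -4.75 -0.  ] t  F [-1.11 -0.04  5.91] T [-0.179  0.322 -0.033] 
pos [0.5978 0.0546 0.1349] yaw -77.63 tilt [0.0001 0.0006] shift/20mm [-0.   -2.75 -0.  ] t  F [-1.57 -0.96  4.89] T [-0.125  0.361 -0.012] 
pos [0.5891 0.0936 0.1351] yaw -77.63 tilt [-0.0001  0.0006] shift/20mm [ 0.   -0.75  0.  ] t  F [-3.    0.42  7.26] T [0.325 0.595 0.001]
```

```bash
python3 -m inch '[[[0,0,0,0,-0.25,0,1],[0,0,0,0,-0.25,0,1],[0,0,0,0,-0.12,0,1],[0,0,0,0,0,-0.2,1],[0,0,0,0,0,-0.5,1],[0,0,0,0,0,-0.9,1],[0,0,0,0,0,-0.9,1],[0,0,0,0,0,-0.9,1],[0,0,0,0,0,-0.8,1],[0,0,0,0,0,0,1]]]'>/dev/null
python3 -c "
from h import *
need([.4579,.353,.22],4.15)
for n in ('top','side'):
    cv2.imwrite(f'pics/{n}5.png',bot.camera(n)[:,:,::-1])
a=cv2.imread('pics/top5.png')[150:260,250:390];b=cv2.imread('pics/side5.png')[165:265,262:352]
a=cv2.resize(a,None,fx=2.5,fy=2.5,interpolation=2);b=cv2.resize(b,None,fx=4.8,fy=4.8,interpolation=2)
C=np.zeros((480,790,3),np.uint8);C[:a.shape[0],:a.shape[1]]=a;C[:,355:355+b.shape[1]]=b;cv2.imwrite('pics/c8.png',C)"
```

```text
pos [0.5883 0.1053 0.222 ] yaw -77.64 tilt [0.0048 0.001 ] shift/20mm [ -3.72 -13.49   0.08] t 20.5833 F [ 0.17 -0.33 -2.66] T [ 0.015 -0.031 -0.048] w 0.0227 gf 98.7 j6 87.6
rz units -16.36
```

View pics/c8.png

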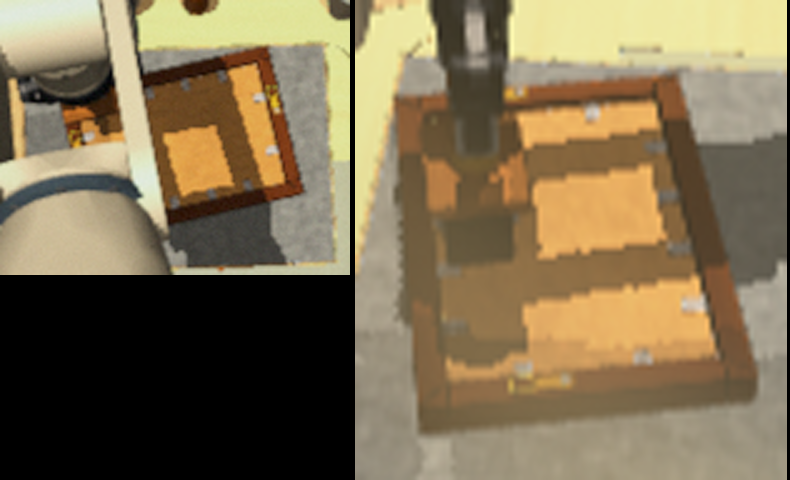

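The far tabs visible at (450,268) and (455,325) look flat, and the frame is in place. Next I'm returning the roller to its rest.

```bash
python3 -m inch '[[[0,0,0,-0.25,-0.5,0,1],[0,0,0,-0.25,-0.9,0,1],[0,0,0,-0.25,-0.9,0,1],[0,0,0,-0.25,-0.9,0,1],[0,0,0,-0.25,-0.9,0,1],[0,0,0,-0.25,-0.9,0,1],[0,0,0,-0.25,-0.9,0,1],[0,0,0,-0.25,-0.9,0,1]]]'>/dev/null
python3 -m inch '[[[0,0,0,-0.25,-0.9,0,1],[0,0,0,-0.25,-0.9,0,1],[0,0,0,-0.25,-0.9,0,1],[0,0,0,-0.25,-0.9,0,1],[0,0,0,-0.25,-0.9,0,1],[0,0,0,-0.25,-0.9,0,1],[0,0,0,-0.22,-0.9,0,1],[0,0,0,0,-0.4,0,1],[0,0,0,0,0,0,1]]]'>/dev/null
python3 -m inch '[[[0,0,-1,0,0,0,1],[0,0,-1,0,0,0,1],[0,0,-1,0,0,0,1],[0,0,-1,0,0,0,1],[0,0,-1,0,0,0,1],[0,0,-1,0,0,0,1],[0,0,-1,0,0,0,1],[0,0,-1,0,0,0,1]]]'>/dev/null
python3 -m inch '[[[0,0,-1,0,0,0,1],[0,0,-1,0,0,0,1],[0,0,-1,0,0,0,1],[0,0,-1,0,0,0,1],[0,0,-1,0,0,0,1],[0,0,-1,0,0,0,1],[0,0,-1,0,0,0,1],[0,0,-1,0,0,0,1],[0,0,-0.36,0,0,0,1],[0,0,0,0,0,0,1]]]'>/dev/null
python3 -m inch '[[[0,0,0,0,0,0,1],[0,0,0,0,0,0,1],[0,0,0,0,0,0,1]]]'>/dev/null
python3 -c "
from h import *
need([.4579,.353,.22],4.15)"
```

```text
pos [0.4562 0.3526 0.2183] yaw 4.11 tilt [-0.0003 -0.0003] shift/20mm [ 0.01  0.09 -0.09] t 23.85 F [ 0.63  0.48 -3.01] T [ 0.044 -0.024  0.067] w 0.023 gf 98.7 j6 33.5
rz units -0.01
```

```bash
q(){ python3 -c "
from h import *
need([.4579,.353,.1186],4.15)"; }
python3 -m inch '[[[0,0,0,0,0.09,0,1],[0,0,0,0,0,0.4,1],[0,0,0,0,0,0.4,1],[0,0,0,0,0,0,1],[0,0,0,0,0,0,1]]]'>/dev/null; q
python3 -m inch '[[[0,0,0,0,0,0.4,1],[0,0,0,0,0,0.5,1],[0,0,0,0,0,0.5,1],[0,0,0,0,0,0.5,1],[0,0,0,0,0,0.5,1],[0,0,0,0,0,0.5,1],[0,0,0,0,0,0.5,1],[0,0,0,0,0,0.3,1],[0,0,0,0,0,0,1],[0,0,0,0,0,0,1]]]'>/dev/null; q
```

```text
pos [0.4573 0.3527 0.2014] yaw 4.18 tilt [-0.0017 -0.0012] shift/20mm [0.02 0.04 4.14] t 24.2667 F [-0.12  0.34 -2.78] T [-0.011 -0.033  0.024] w 0.0227 gf 98.7 j6 33.3
rz units 0.01
pos [0.4578 0.353  0.1281] yaw 4.18 tilt [-0.0006 -0.0004] shift/20mm [0.   0.   0.48] t 25.1 F [-0.31 -0.03 -2.58] T [ 0.022 -0.    -0.022] w 0.0231 gf 98.7 j6 33.3
rz units 0.01
```

```bash
q(){ python3 -c "
from h import *
need([.4579,.353,.1186],4.15)"; }
python3 -m inch '[[[0,0,0,0,0,0.2,1],[0,0,0,0,0,0.15,1],[0,0,0,0,0,0.08,1],[0,0,0,0,0,0,1],[0,0,0,0,0,0,1]]]'>/dev/null; q
python3 -m inch '[[[0,0,0,0,0,0.04,1],[0,0,0,0,0,0,1],[0,0,0,0,0,0,1]]]'>/dev/null; q
```

```text
pos [0.4579 0.3531 0.1199] yaw 4.18 tilt [ 0. -0.] shift/20mm [-0.   -0.    0.07] t 25.5167 F [ 0.44 -0.54 -3.14] T [-0.017  0.007 -0.017] w 0.0227 gf 98.7 j6 33.3
rz units 0.01
pos [0.458  0.3531 0.1192] yaw 4.18 tilt [0.0001 0.0001] shift/20mm [-0.   -0.    0.03] t 25.7667 F [ 1.03  0.7  -2.96] T [-0.024  0.035 -0.006] w 0.0227 gf 98.7 j6 33.3
rz units 0.01
```

```bash
q(){ python3 -c "
from h import *
need([.4579,.353,.1186],4.15)" | head -1; }
python3 -m inch '[[[0,0,0,0,0,0.03,1],[0,0,0,0,0,0,1],[0,0,0,0,0,0,1]]]'>/dev/null; q
python3 -m inch '[[[0,0,0,0,0,0.03,1],[0,0,0,0,0,0,1],[0,0,0,0,0,0,1]]]'>/dev/null; q
```

```text
pos [0.4581 0.3531 0.1186] yaw 4.18 tilt [0.0003 0.0002] shift/20mm [-0.01 -0.01  0.  ] t 26.0167 F [-0.22  0.78 -0.7 ] T [ 0.052 -0.025  0.005] w 0.0229 gf 99.2 j6 33.3
pos [0.4581 0.3532 0.1186] yaw 4.18 tilt [0.0003 0.0002] shift/20mm [-0.01 -0.01 -0.  ] t 26.2667 F [-2.16 -1.09  4.93] T [-0.283  0.334  0.035] w 0.023 gf 100.0 j6 33.3
```

Contact with the rest at the original height. I'm opening the gripper, then retreating straight up.

```bash
python3 -m inch '[[[0,0,0,0,0,0,0.4],[0,0,0,0,0,0,0],[0,0,0,0,0,0,-0.5],[0,0,0,0,0,0,-1],[0,0,0,0,0,0,-1],[0,0,0,0,0,0,-1],[0,0,0,0,0,0,-1],[0,0,0,0,0,0,-1]]]'
python3 -m inch '[[[0,0,0,0,0,-0.4,-1],[0,0,0,0,0,-0.9,-1],[0,0,0,0,0,-0.9,-1],[0,0,0,0,0,-0.9,-1],[0,0,0,0,0,-0.9,-1],[0,0,0,0,0,-0.9,-1],[0,0,0,0,0,-0.9,-1],[0,0,0,0,0,-0.5,-1],[0,0,0,0,0,0,-1],[0,0,0,0,0,0,-1]]]'>/dev/null
python3 -m inch '[[[0,0,0,0.9,-0.3,-0.5,-1],[0,0,0,0.9,-0.3,-0.5,-1],[0,0,0,0.9,-0.3,-0.5,-1],[0,0,0,0.9,-0.3,-0.5,-1],[0,0,0,0.9,-0.3,0,-1],[0,0,0,0.9,-0.3,0,-1],[0,0,0,0.9,-0.3,0,-1],[0,0,0,0.9,-0.3,0,-1],[0,0,0,0.5,0,0,-1],[0,0,0,0,0,0,-1]]]'
python3 - <<'E'
from h import *
C=np.zeros((560,790,3),np.uint8)
t=bot.camera("top")[:,:,::-1]; s=bot.camera("side")[:,:,::-1]
cv2.imwrite("pics/top6.png",t); cv2.imwrite("pics/side6.png",s)
def put(im,x,y,w,h,k,X,Y):
    a=cv2.resize(im[y:y+h,x:x+w],None,fx=k,fy=k,interpolation=2); C[Y:Y+a.shape[0],X:X+a.shape[1]]=a
put(t,262,160,120,92,3.2,0,0); put(t,186,212,50,48,5,0,310)
put(s,262,172,92,84,4.2,400,0); put(s,305,275,62,50,4,500,355)
cv2.imwrite("pics/c9.png",C)
E
```

```text
time: 26.93
tcp_pos: [0.4579, 0.353, 0.1178]
tcp_rot: [[-0.073, 0.997, -0.0], [0.997, 0.073, -0.0], [-0.0, -0.0, -1.0]]
ft_force: [-0.2, 0.2, -0.5]
grip_width: 0.0854
gripper_force: 0.0
time: 28.6
tcp_pos: [0.3982, 0.5044, 0.2824]
tcp_rot: [[-0.075, 0.997, -0.001], [0.997, 0.075, -0.001], [-0.001, -0.001, -1.0]]
ft_force: [-0.4, -0.2, -0.3]
grip_width: 0.0858
gripper_force: 0.0
```

View pics/c9.png

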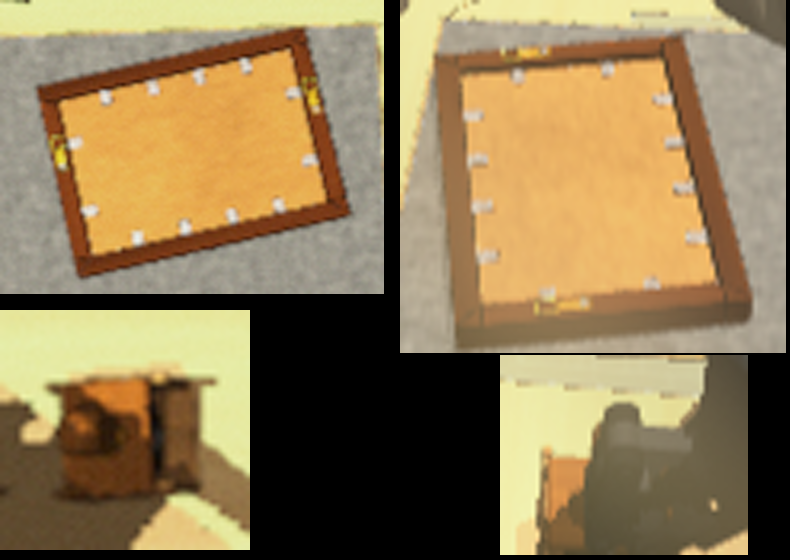

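All eight tabs now look as flat as the ones at the short walls. The roller is back at its original pixels in the top view, with its bridge on the cheeks. I'm handing the job in.

```bash
python3 -m inch '[[[0,0,0,0,0,0,-1],[0,0,0,0,0,0,-1]]]' | head -1; python3 -c "
from station import bot
print(bot.hand_in())"
```

```text
time: 28.87
the job is handed in; nothing more can be done
None
```

I rolled both long walls at roughly 7–12 N; all eight tabs look flat in the last pictures, the roller is back in its rest, I never went near the tape roll, and I handed in at about 29 s, though no verdict came back.

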